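# Park the reagent jar and index the splash shield behind it

## Task

Push the amber jar along the bench, without lifting it or tipping it over, until it stands wholly on the round white disc. Then pull up the plunger knob on the sliding splash shield, slide the shield along its rail to the next hole, so that it stands behind the jar, and let the pin down into that hole. The pin's spring is tired: press the knob down until the pin is fully home and finish while still holding it down there; leave the other things on the bench where they are.

Things in the scene. Friction and masses are not known exactly. Their poses are not given: they have to be found in the camera images.
- jar: amber glass jar with a white cap and paper label, 84 mm across (its widest, a round wall from the bench up), 80 mm tall, 0.3 to 0.6 kg; origin at the centre of its underside, z up
- disc (a point): centre of the round white disc, 116 mm across, flush with the bench (no step). The disc and the rail's feet are fixed to the bench; disc and rail keep their places to each other
- stand: the fixed rail: a 30 mm square aluminium tube, 400 mm long, its top 120 mm above the bench, a foot at each end. Origin on the bench straight below the next hole; y runs along the rail the way the shield has to be slid, x across the rail, away from the disc (disc centre at x = -120 mm, y = 0). 13 mm holes on top at y = -70, 0, 70 and 140 mm; the pin starts in the one at -70
- next_hole (a point): centre of the mouth of the next hole, on top of the rail, 120 mm above the bench: where the pin has to go
- knob (a point): centre of the plunger's black knob, an upright cylinder 28 mm across and 24 mm tall above the middle of the sleeve, on the vertical pin; rises and slides with it. 163 mm above the bench when the pin is home. Below the knob a steel collar, 20 mm across and 20 mm tall, stands on the sleeve's flat top (127 mm above the bench)
- pin (a point): point on the pin's axis at the height of the rail's top, on the sliding sleeve (moves with the sleeve along the rail only)
- section (a joint): slide of the grey sleeve (44 x 60 x 44 mm, round the rail) and its clear splash shield (upright sheet 4 x 110 x 105 mm on the disc's side, 26 mm from the rail's axis, lower edge 20 mm above the bench), in m along the stand's y: 0 at the first hole, 0.07 at the next; range -0.015 to 0.185. About 3 N of friction, stays where left
- plunger (a joint): height of knob and its 10 mm round-tipped pin, m: 0 = fully home (a stop), 0.028 = fully up. Left alone the tired spring leaves it at 0.006, still locking the sleeve; it clears the rail above 0.014, and rests there between holes. Spring 0.5 N per mm: 3 N upward at 0, 10 N downward at 0.026. The pin drops in when the sleeve is within 2 mm of a hole
- vial_a: bystander, leave alone: small amber bottle, black cap, 42 mm across, 85 mm tall, behind the rail; origin at the centre of its underside
- vial_b: bystander, leave alone: small amber bottle, white cap, 42 mm across, 85 mm tall, behind the rail; origin at the centre of its underside
- cylinder: bystander, leave alone: glass measuring cylinder on a 60 mm plastic foot, 166 mm tall, behind the rail; origin at the centre of its underside
- beaker: bystander, leave alone: open glass beaker, 68 mm across, 85 mm tall, beyond the white disc; origin at the centre of its underside
- petri: bystander, leave alone: flat glass dish, 94 mm across, 15 mm tall, past the near end of the rail; origin at the centre of its underside
- stopper: bystander, leave alone: small glass stopper, 40 mm across, 30 mm tall; origin at the centre of its underside
- spatula: bystander, leave alone: flat steel spatula with a wooden handle, 180 mm long, lying flat; origin at the centre of its underside

How it is judged:
By the outcome, as a careful person would: the job done as asked, in the order asked, and still so for the second after the job is handed in, while the arm keeps its last pose, push and grip.
It also fails if it takes over 58 s, if anything falls off the work surface, if the arm or the gripper's body presses on something with over 40 N, if the wrist force passes 120 N, or if a joint passes its speed limit or range.

## Robot

A 7-joint arm with a two-finger parallel gripper is mounted at the origin on the work surface. World frame = base frame: x ahead of the robot, y to its left, z up, the work surface at z = 0. Lengths are in m, angles in rad, forces in N, time in s.
With the tool pointing down it reaches from about 0.35 to 0.9 m from the base axis. Payload 8.1 kg.
Tool frame: the origin (TCP) lies between the finger pads; the fingertips stand 25 mm ahead of it and the grasp point (between the pads) lies 6 mm ahead of it; z points along the fingers, y is the direction in which the jaws open and shut (so a half turn about z gives the same grasp; the last joint's range is limited). The gripper opens to 85 mm and grips with 20 to 120 N. Pads are 22 mm wide; open, the fingers measure 114 mm over their backs; the gripper's body (76 mm by 85 mm) begins 54 mm behind the grasp point. The pads swing forward as they close: fully open they stand 13 mm farther back than shut.
Start: joints at [-1.397, 0.434, 0.025, 1.573, -0.012, 1.134, -0.075], TCP at [0.171, 0.601, 0.256] pointing down, gripper open.
Joint ranges: [-2.62, 2.62], [-0.44, 2.09], [-1.27, 1.32], [0.08, 2.57], [-1.32, 4.46], [0.12, 2], [-2.74, 2.74]. Speed limits (rad/s): [2.22, 2.22, 3.01, 3.01, 3.14, 3.14, 3.14].

## Interface

Orientations are given as a unit quaternion [w, x, y, z].
In Python, from bench import manip gives the robot as it stands.
- The arm moves only by the tool drive_tool, never from a script. Its argument "deltas" is text: rows parted by semicolons, each of 7 numbers parted by spaces: the turn, a rotation vector about the tool's x, y, z in degrees, then the shift along the tool's x, y, z in mm, then the opening, from 0 (shut) to 1 (fully open). A call has 1 to 5 rows; each row is the pose to reach, as a shift and turn from the pose commanded when the call began, along the tool's axes at that moment; what a row does not reach only later rows make up. A row lasts 1/10 s, in which the tool goes at most 50 mm and 8.59 degrees, less where a joint would pass 70% of its speed; a pose out of reach is approached as far as the arm can. A call with a gripper value outside its range is refused whole. The fingers move at their own pace and stop on an object; "force" is the grip in N (left out, the last holds). Time passes only in rows, so rows that repeat a pose let the fingers close. It gives the time, the measured TCP pose, the force and the opening at its end, in the units of the state.
- manip.read_state(): the state, without advancing time (a new reading comes with each control period).
- manip.read_camera(name): name is "side" or "top"; returns a dict with "frame" (420x560x3 uint8, red, green, blue), "fx", "fy", "cx", "cy" (pixels), "xyz" and "attitude" of the camera in the world. Camera axes: x right, y up, looking along -z (the intrinsics and any distortion apply to the point x, -y, -z); pixel columns grow to the right and rows downward; lengths in m; the calibration is good to about 2 mm. A picture is of the moment at which its call begins. There is no depth.
- manip.sign_off(): hands the job in, once; it reports no verdict.
The state is a dict: "time": time; "joint_pos": joint angles; "qd": joint speeds; "joint_torque": joint torques, N m; "ee_pos": TCP position; "eef_rot": TCP orientation; "ft_force": force on the tool from outside, world axes, zero at the start; "torque": the same for the moment, N m; "width": finger opening in m.
Only numpy, scipy, OpenCV 4.12 (cv2) and the standard library are available. Lean on these libraries where they do the work, as an engineer would, in place of code of your own. Each camera call takes 0.05 s, during which the arm holds its last target.

## Working session

There is one attempt and no reset: what is moved stays moved. The work goes in short steps, Python scripts to look and compute and a tool call to move; the robot and the scene stay as the last step left them, time stands still between calls to the robot, and variables do not carry over. Pictures are saved under pics/ and viewed, and the job is handed in when it is done.

Besides the shell and the picture viewer there is one more tool, called after ">>>" as name(argument=value, ...) on one line, values as JSON. drive_tool: Moves the arm, as the interface text tells. Its arguments: {"type":"object","properties":{"deltas":{"type":"string"},"force":{"type":"number"}},"required":["deltas"]}

```bash
mkdir -p pics; cat > h.py <<'E'
import numpy as np,cv2
from bench import manip
from scipy.spatial.transform import Rotation as R
def cam(n,save=None):
    c=manip.read_camera(n)
    if save: cv2.imwrite('pics/'+save,cv2.cvtColor(c['frame'],cv2.COLOR_RGB2BGR))
    return c
def rot(c):
    a=np.array(c['attitude'],float)
    return a if a.shape==(3,3) else R.from_quat([a[1],a[2],a[3],a[0]]).as_matrix()
def ray(c,u,v):
    d=rot(c)@np.array([(u-c['cx'])/c['fx'],-(v-c['cy'])/c['fy'],-1.0]); return np.array(c['xyz']),d
def onz(c,u,v,z):
    o,d=ray(c,u,v); return o+d*(z-o[2])/d[2]
def proj(c,p):
    q=rot(c).T@(np.array(p)-np.array(c['xyz'])); return c['cx']+c['fx']*q[0]/-q[2], c['cy']+c['fy']*q[1]/q[2]
E
python3 - <<'E'
from h import *
for n in('side','top'):
    c=cam(n,n+'0.png'); print({k:v for k,v in c.items() if k!='frame'})
print(manip.read_state())
E
```

```text
{'fx': 394.5953418868239, 'fy': 394.5953418868239, 'cx': 276.578856916616, 'cy': 208.58641988058204, 'xyz': array([0.42863611, 0.75075983, 0.76614257]), 'attitude': array([-0.11364823, -0.04331614,  0.37472738,  0.91912305])}
{'fx': 487.2841804887959, 'fy': 487.2841804887959, 'cx': 292.49529086053866, 'cy': 213.30193430933744, 'xyz': array([0.51024216, 0.09894846, 1.09993344]), 'attitude': array([ 0.71567759,  0.03080766, -0.01907931, -0.69749011])}
{'time': 0.1, 'joint_pos': array([-1.39658793,  0.43515206,  0.02501467,  1.57399426, -0.01160079,
        1.13400149, -0.07512291]), 'qd': array([-0.00058887, -0.00050499,  0.00016141, -0.00202844, -0.00061184,
        0.00251959,  0.00100648]), 'joint_torque': array([ 3.19175124e-03, -6.71747804e+01,  1.02787636e+00, -3.16899741e+01,
        1.57168979e-02,  7.14085545e-03, -3.59081776e-05]), 'ee_pos': array([0.17076121, 0.60079239, 0.25561025]), 'eef_rot': array([-2.49847599e-05,  1.38026990e-01,  9.90428217e-01, -7.04586901e-04]), 'ft_force': array([-1.29517627,  0.61328331,  0.16505655]), 'torque': array([0.03423449, 0.01198892, 0.01717111]), 'width': 0.0855588234336914}
```

```bash
ls; ls pics
```

```text
h.py
pics
side0.png
top0.png
```

View pics/side0.png

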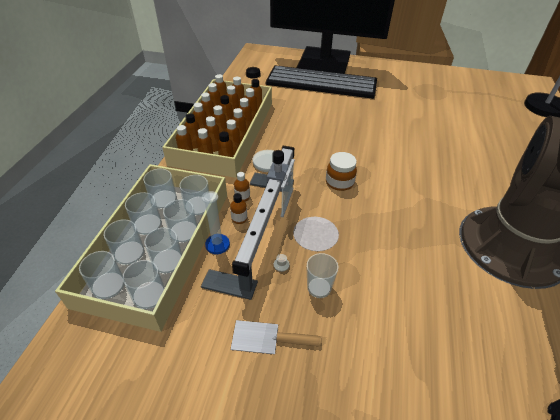

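View pics/top0.png

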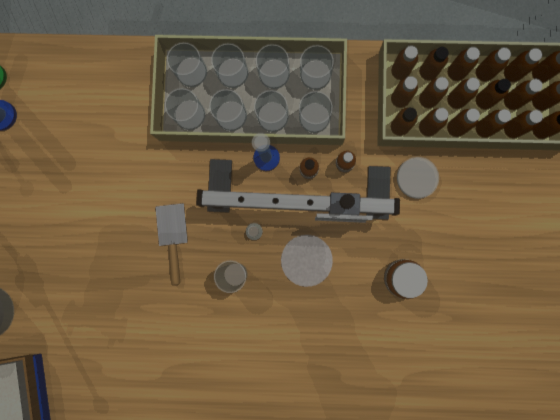

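The side view shows the jar at (342,172), the disc at (316,233), and the knob at (278,157). The top view shows the jar cap at (410,280), the disc at (307,260), the knob at (347,201), and rail holes at (241,199), (276,201) and (310,203). I'll refine these next.

```bash
python3 - <<'E'
from h import *
t=cam('top'); s=cam('side')
def crop(c,x0,y0,x1,y1,k,n):
    f=cv2.cvtColor(c['frame'],cv2.COLOR_RGB2BGR)[y0:y1,x0:x1]
    cv2.imwrite('pics/'+n,cv2.resize(f,None,fx=k,fy=k,interpolation=cv2.INTER_CUBIC))
crop(t,190,140,450,310,3,'topc.png'); crop(s,190,130,370,310,3,'sidec.png')
def blob(c,m,x0,y0,x1,y1):
    mm=np.zeros(m.shape,np.uint8); mm[y0:y1,x0:x1]=m[y0:y1,x0:x1]
    n,l,st,ce=cv2.connectedComponentsWithStats(mm)
    i=1+np.argmax(st[1:,4]); 
    cs,_=cv2.findContours((l==i).astype(np.uint8),cv2.RETR_EXTERNAL,cv2.CHAIN_APPROX_NONE)
    c0=max(cs,key=len); hull=cv2.convexHull(c0)
    return ce[i],st[i],cv2.fitEllipse(hull)
hsv=lambda c:cv2.cvtColor(c['frame'],cv2.COLOR_RGB2HSV)
ht,hs=hsv(t),hsv(s)
w=lambda h,s=80,v=110:((h[...,1]<s)&(h[...,2]>v)).astype(np.uint8)
ce,st,el=blob(t,w(ht),270,225,345,295); print('disc top',ce,st,el,onz(t,*el[0],0))
ce,st,el=blob(s,w(hs),285,210,345,255); print('disc side',ce,st,el,onz(s,*el[0],0))
ce,st,el=blob(t,w(ht),380,250,440,310); print('cap top',ce,st,el,onz(t,*el[0],.08))
ce,st,el=blob(s,w(hs),322,148,365,180); print('cap side',ce,st,el,onz(s,*el[0],.08))
b=lambda h,v=45:(h[...,2]<v).astype(np.uint8)
ce,st,el=blob(t,b(ht),335,190,360,215); print('knob top',ce,st,el,onz(t,*el[0],.181))
ce,st,el=blob(s,b(hs),265,145,290,170); print('knob side',ce,st,el,onz(s,*ce,.169))
for x0,x1 in((233,249),(268,284),(302,318)):
    ce,st,el=blob(t,b(ht,90),x0,191,x1,210); print('hole',ce,st,onz(t,*ce,.12))
print(proj(t,onz(t,300,200,.1)))
for p in((0,0,0),(.17,.6,.25)): print(proj(t,p),proj(s,p))
E
```

```text
disc top [306.37040573 260.5928401 ] [ 281  236   52   51 2095] ((306.3341369628906, 260.3828430175781), (51.4849853515625, 51.7891731262207), 142.04257202148438) [0.4825266  0.08435206 0.        ]
disc side [315.74838188 233.46763754] [ 293  216   46   36 1236] ((315.55474853515625, 233.4105224609375), (34.466793060302734, 45.63386154174805), 98.2265396118164) [0.48704216 0.08517202 0.        ]
cap top [409.88854167 279.96041667] [393 263  35  35 960] ((409.87628173828125, 279.9710998535156), (34.30784225463867, 34.94824981689453), 140.08103942871094) [ 0.44988853 -0.12982552  0.08      ]
cap side [342.72142857 161.25      ] [330 152  27  20 420] ((342.6219177246094, 161.3738555908203), (20.336429595947266, 26.74913215637207), 96.40699005126953) [ 0.45418833 -0.12187115  0.08      ]
knob top [346.46341463 201.33536585] [339 194  16  15 164] ((346.45257568359375, 201.2152862548828), (13.59839916229248, 14.93921184539795), 60.6632080078125) [0.60047229 0.01365317 0.181     ]
knob side [277.86614173 156.85826772] [273 151  11  13 127] ((277.73675537109375, 156.7572784423828), (11.581971168518066, 13.753416061401367), 11.380209922790527) [0.60550674 0.01301673 0.169     ]
hole [240.65625 199.     ] [238 196   6   7  32] [0.60566466 0.22178378 0.12      ]
hole [275.09090909 200.3030303 ] [272 198   7   6  33] [0.60474362 0.15198871 0.12      ]
hole [309.75757576 202.        ] [307 199   7   7  33] [0.60303829 0.08188828 0.12      ]
(np.float64(300.0), np.float64(200.0))
(np.float64(339.74112201599274), np.float64(484.2373339393898)) (np.float64(513.5696501356908), np.float64(244.7211668466516))
(np.float64(1.929074652502777), np.float64(439.69266713055947)) (np.float64(538.2763895947813), np.float64(486.1248474497896))
```

View pics/topc.png

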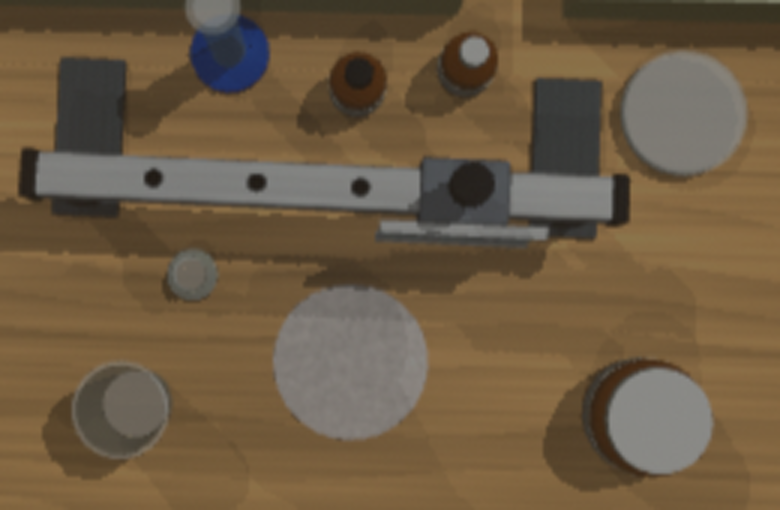

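View pics/sidec.png

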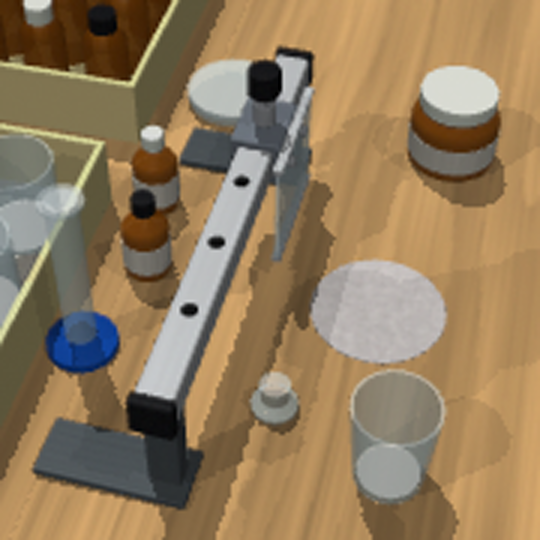

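```bash
cat >> h.py <<'E'
def go(p,yaw):
    """delta (tool axes) from measured pose to world p, tool down, tool-y at yaw deg"""
    st=manip.read_state(); q=st['eef_rot']; T=R.from_quat([q[1],q[2],q[3],q[0]])
    y=np.radians(yaw); Y=np.array([np.cos(y),np.sin(y),0]); Z=np.array([0,0,-1.]); X=np.cross(Y,Z)
    G=R.from_matrix(np.c_[X,Y,Z])
    rv=(T.inv()*G).as_rotvec(degrees=True); d=T.inv().apply(np.array(p)-st['ee_pos'])*1000
    yy=T.as_matrix()[:,1]
    print(np.round(rv,1),np.round(d,1),'| t',round(st['time'],2),'pos',np.round(st['ee_pos'],4),'yaw',round(np.degrees(np.arctan2(yy[1],yy[0])),1),'F',np.round(st['ft_force'],1),'w',round(st['width'],4),'j',np.round(st['joint_pos'],2))
E
python3 -c "
from h import *
go((.42,.38,.256),45);go((.46,.05,.256),10)"
```

```text
[-0.1  0.  29.1] [-300.1 -144.4   -0. ] | t 0.2 pos [0.1708 0.6009 0.2558] yaw 74.1 F [-0.7 -0.3  0. ] w 0.0855 j [-1.4   0.43  0.02  1.57 -0.01  1.13 -0.08]
[-0.   0.  64.1] [-4.288e+02 -4.509e+02  3.000e-01] | t 0.2 pos [0.1708 0.6009 0.2558] yaw 74.1 F [-0.7 -0.3  0. ] w 0.0855 j [-1.4   0.43  0.02  1.57 -0.01  1.13 -0.08]
```

>>> drive_tool(deltas="0 0 29 -300 -144 0 0.7;0 0 29 -300 -144 0 0.7;0 0 29 -300 -144 0 0.7;0 0 29 -300 -144 0 0.7;0 0 29 -300 -144 0 0.7")

```text
time: 0.7
ee_pos: [0.3591, 0.4341, 0.2564]
eef_rot: [0.0, 0.382, 0.924, 0.0]
ft_force: [0.6, 0.7, 0.5]
width: 0.0599
```

```bash
python3 -c "
from h import *
go((.46,.05,.256),20)"
```

```text
[ 0. -0. 25.] [-3.428e+02 -2.004e+02  3.000e-01] | t 0.7 pos [0.3591 0.4341 0.2564] yaw 45.0 F [0.6 0.7 0.5] w 0.0599 j [-1.13  0.33  0.2   1.74 -0.07  1.08 -0.11]
```

>>> drive_tool(deltas="0 0 25 -343 -200 0 0.7;0 0 25 -343 -200 0 0.7;0 0 25 -343 -200 0 0.7;0 0 25 -343 -200 0 0.7;0 0 25 -343 -200 0 0.7")

```text
time: 1.2
ee_pos: [0.4223, 0.192, 0.2564]
eef_rot: [-0.0, 0.573, 0.82, 0.0]
ft_force: [0.6, 0.4, -0.0]
width: 0.06
```

```bash
python3 -c "
from h import *
go((.437,-.214,.20),-8.7)"
```

```text
[ 0.  -0.  28.8] [-386.3 -126.    56.3] | t 1.2 pos [0.4223 0.192  0.2564] yaw 20.1 F [ 0.6  0.4 -0. ] w 0.06 j [-0.88  0.17  0.4   1.97 -0.08  1.01 -0.1 ]
```

>>> drive_tool(deltas="0 0 29 -386 -126 40 0.7;0 0 29 -386 -126 40 0.7;0 0 29 -386 -126 40 0.7;0 0 29 -386 -126 40 0.7;0 0 29 -386 -126 40 0.7")

```text
time: 1.7
ee_pos: [0.4309, -0.0564, 0.2319]
eef_rot: [0.0, 0.76, 0.65, 0.0]
ft_force: [0.6, 0.6, -0.6]
width: 0.0597
```

```bash
python3 -c "
from h import *
go((.437,-.214,.20),-8.7)"
```

```text
[ 0.  -0.  -0.3] [-154.7   30.5   31.8] | t 1.7 pos [ 0.4309 -0.0564  0.2319] yaw -9.0 F [ 0.6  0.6 -0.6] w 0.0597 j [-0.55  0.15  0.65  2.08 -0.11  0.94 -0.  ]
```

>>> drive_tool(deltas="0 0 0 -165 31 32 0.7;0 0 0 -165 31 32 0.7;0 0 0 -165 31 32 0.7;0 0 0 -165 31 32 0.7;0 0 0 -165 31 32 0.7")

```text
time: 2.2
ee_pos: [0.4354, -0.2261, 0.1994]
eef_rot: [0.0, 0.761, 0.648, -0.001]
ft_force: [0.4, 0.2, -0.2]
width: 0.0596
```

```bash
python3 -c "
from h import *
go((.436,-.222,.045),-8.7)
c=cam('top','top1.png');c=cam('side','side1.png')"
```

```text
[-0.   0.1 -0.5] [  4.5  -0.  154.4] | t 2.2 pos [ 0.4354 -0.2261  0.1994] yaw -9.2 F [ 0.4  0.2 -0.2] w 0.0596 j [-0.18  0.32  0.7   2.01 -0.26  0.9   0.5 ]
```

View pics/top1.png

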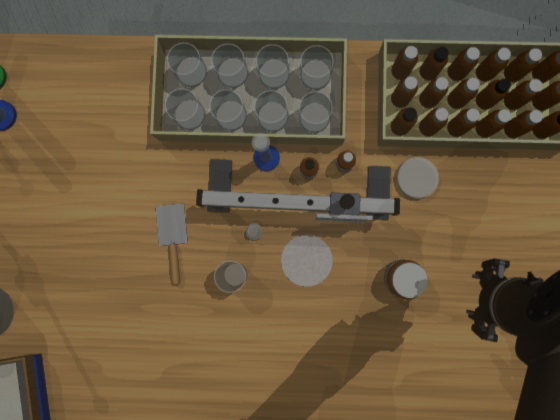

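View pics/side1.png

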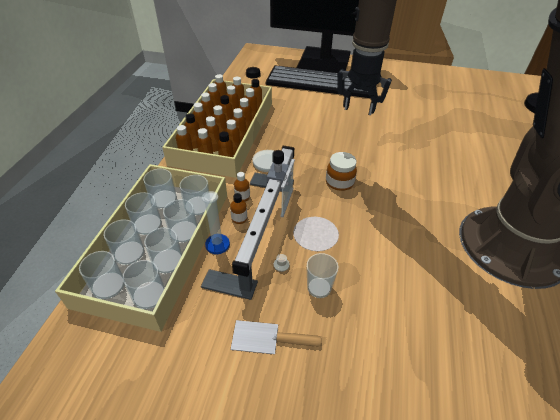

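The top view shows the fork at about (490,300), clear of the jar at (408,281). I'll descend now.

>>> drive_tool(deltas="0 0 -0.5 -8 0 50 0.7;0 0 -0.5 -8 0 95 0.7;0 0 -0.5 -8 0 130 0.7;0 0 -0.5 -8 0 148 0.7;0 0 -0.5 -8 0 154 0.7")

```text
time: 2.8
ee_pos: [0.4346, -0.2282, 0.0442]
eef_rot: [-0.002, 0.756, 0.655, -0.0]
ft_force: [0.5, 0.1, 0.1]
width: 0.0599
```

```bash
python3 -c "
from h import *
go((.483-.040*.152,.084-.040*.988,.045),-8.7)
c=cam('side','side2.png')"
```

```text
[-0.2 -0.1  0.5] [276.    2.8  -0.4] | t 2.8 pos [ 0.4346 -0.2282  0.0442] yaw -8.2 F [0.5 0.1 0.1] w 0.0599 j [ 0.01  0.57  0.51  2.13 -0.51  0.56  0.74]
```

View pics/side2.png

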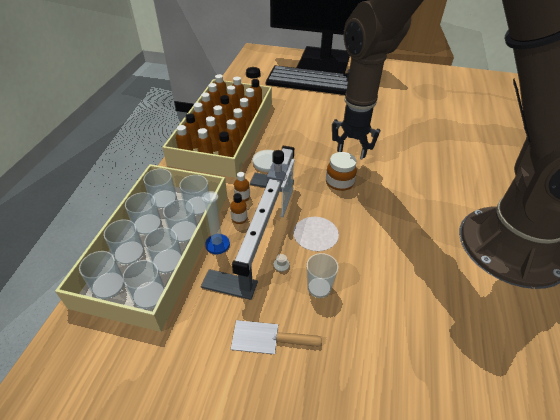

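>>> drive_tool(deltas="0 0 0.2 20 0 0 0.7;0 0 0.3 38 0 0 0.7;0 0 0.5 46 0 0 0.7;0 0 0.5 53 0 0 0.7;0 0 0.5 60 1 0 0.7")

```text
time: 3.35
ee_pos: [0.4454, -0.1709, 0.0465]
eef_rot: [0.001, 0.76, 0.65, 0.0]
ft_force: [0.2, 0.5, 0.2]
width: 0.0597
```

>>> drive_tool(deltas="0 0 0 7 0 0 0.7;0 0 0 14 0 0 0.7;0 0 0 21 0 0 0.7;0 0 0 28 0 0 0.7;0 0 0 35 0 0 0.7")

```text
time: 3.85
ee_pos: [0.4507, -0.1379, 0.0462]
eef_rot: [0.001, 0.76, 0.65, -0.0]
ft_force: [-1.1, -6.3, 4.0]
width: 0.0598
```

```bash
python3 -c "
from h import *
go((.483-.040*.152,.084-.040*.988,.045),-8.7)
c=cam('side','side3.png');c=cam('top','top3.png')"
```

```text
[ 0.1  0.1 -0.3] [184.3  -2.6   0.9] | t 3.85 pos [ 0.4507 -0.1379  0.0462] yaw -9.0 F [-1.1 -6.3  4. ] w 0.0598 j [-0.21  0.54  0.53  2.18 -0.53  0.54  0.56]
```

View pics/side3.png

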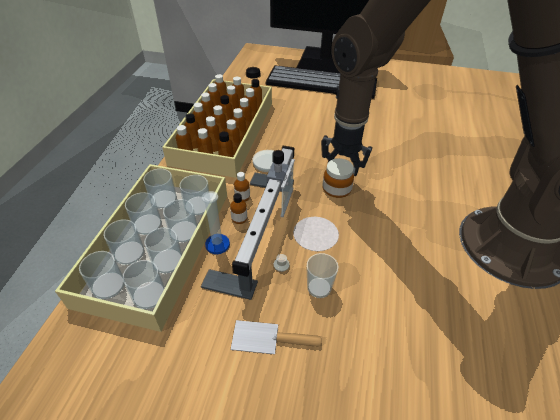

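View pics/top3.png

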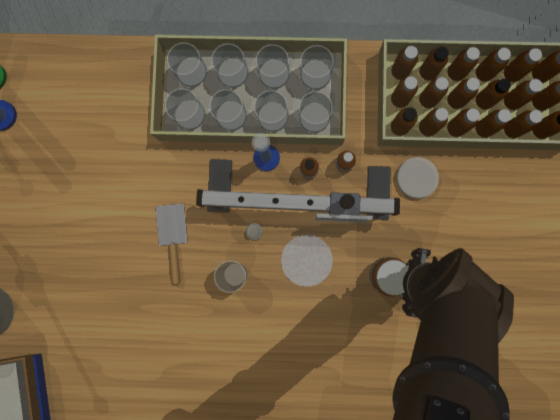

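The jar is seated in the fork, with its cap at about (393,277), and it is sliding upright. I'll continue the push.

>>> drive_tool(deltas="0 0 0 8 0 0 0.7;0 0 0 16 0 0 0.7;0 0 0 24 0 0 0.7;0 0 0 32 0 0 0.7;0 0 0 40 0 0 0.7")

```text
time: 4.45
ee_pos: [0.4566, -0.0979, 0.046]
eef_rot: [0.001, 0.76, 0.65, -0.0]
ft_force: [-1.0, -5.8, 4.2]
width: 0.0596
```

>>> drive_tool(deltas="0 0 0 8 0 0 0.7;0 0 0 16 0 0 0.7;0 0 0 24 0 0 0.7;0 0 0 32 0 0 0.7;0 0 0 40 0 0 0.7")

```text
time: 4.95
ee_pos: [0.4626, -0.0584, 0.046]
eef_rot: [0.001, 0.76, 0.65, -0.0]
ft_force: [-1.7, -6.2, 4.4]
width: 0.0599
```

>>> drive_tool(deltas="0 0 0 8 0 0 0.7;0 0 0 16 0 0 0.7;0 0 0 24 0 0 0.7;0 0 0 32 0 0 0.7;0 0 0 40 0 0 0.7")

```text
time: 5.45
ee_pos: [0.4687, -0.019, 0.0459]
eef_rot: [0.0, 0.76, 0.65, -0.0]
ft_force: [-0.4, -6.4, 5.2]
width: 0.0601
```

```bash
python3 -c "
from h import *
go((.483-.044*.152,.084-.044*.988,.045),-8.7)
c=cam('side','side4.png');c=cam('top','top4.png')"
```

```text
[ 0.   0.1 -0.3] [59.9 -1.7  0.9] | t 5.45 pos [ 0.4687 -0.019   0.0459] yaw -9.0 F [-0.4 -6.4  5.2] w 0.0601 j [-0.48  0.55  0.55  2.19 -0.55  0.54  0.33]
```

View pics/side4.png

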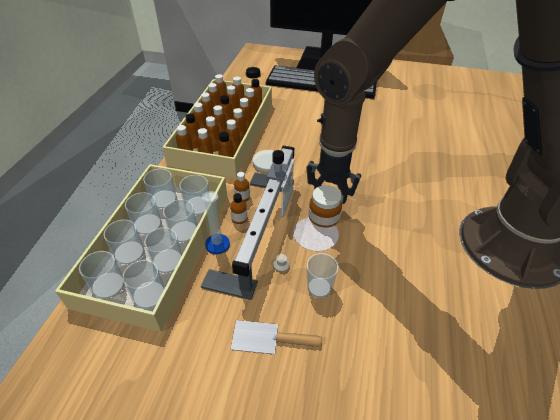

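View pics/top4.png

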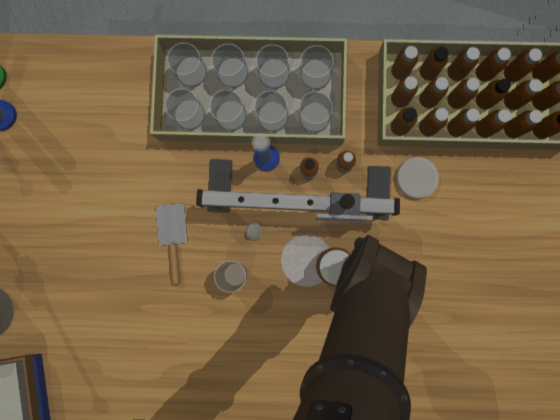

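The side view shows the jar upright at (326,205), with its leading edge on the disc. In the top view the cap centre is about (335,267), so about 57 mm remain.

>>> drive_tool(deltas="0 0 0 8 0 0 0.7;0 0 0 16 0 0 0.7;0 0 0 24 0 0 0.7;0 0 0 31 0 0 0.7;0 0 0 37 0 0 0.7")

```text
time: 6.05
ee_pos: [0.4745, 0.0192, 0.0458]
eef_rot: [-0.0, 0.76, 0.65, -0.0]
ft_force: [-0.7, -4.3, 2.4]
width: 0.0596
```

>>> drive_tool(deltas="0 0 0 5 0 0 0.7;0 0 0 10 0 0 0.7;0 0 0 14 0 0 0.7;0 0 0 17 0 0 0.7;0 0 0 18 0 0 0.7")

```text
time: 6.55
ee_pos: [0.4773, 0.0366, 0.0458]
eef_rot: [-0.0, 0.76, 0.65, -0.0]
ft_force: [-1.2, -5.0, 2.6]
width: 0.0597
```

```bash
python3 - <<'E'
from h import *
go((.483-.044*.152,.084-.044*.988,.045),-8.7)
s=cam('side');t=cam('top')
def crop(c,x0,y0,x1,y1,k,n):
    f=cv2.cvtColor(c['frame'],cv2.COLOR_RGB2BGR)[y0:y1,x0:x1]
    cv2.imwrite('pics/'+n,cv2.resize(f,None,fx=k,fy=k,interpolation=cv2.INTER_CUBIC))
crop(t,240,200,380,310,4,'t5.png'); crop(s,250,150,390,290,4,'s5.png')
E
```

```text
[-0.  -0.  -0.1] [ 3.7 -1.5  0.8] | t 6.55 pos [0.4773 0.0366 0.0458] yaw -8.8 F [-1.2 -5.   2.6] w 0.0597 j [-0.6   0.56  0.56  2.17 -0.56  0.56  0.22]
```

View pics/t5.png

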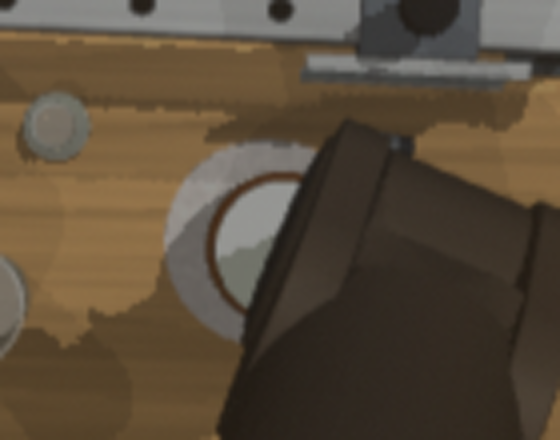

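View pics/s5.png

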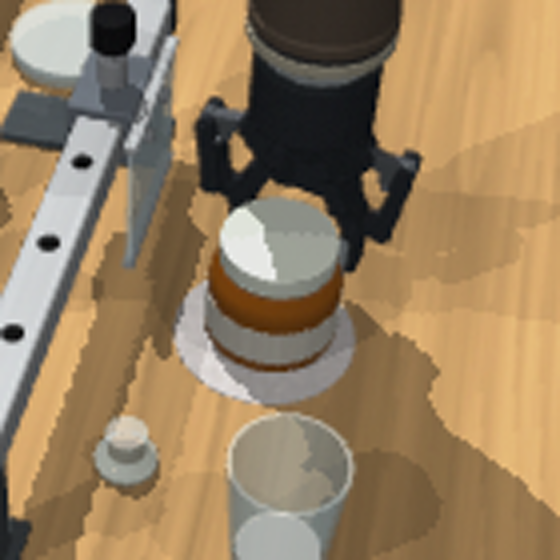

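The jar is upright, but it is 6–12 mm short of the disc centre. In the side view the front disc margin is larger at (317,250), and in the top view the cap's left edge is at (293,262). I'll nudge it 8 mm further, then retreat and check.

>>> drive_tool(deltas="0 0 0 4 0 0 0.7;0 0 0 7 0 0 0.7;0 0 0 8 0 0 0.7;0 0 0 8 0 0 0.7")

```text
time: 7.05
ee_pos: [0.4786, 0.0446, 0.0458]
eef_rot: [-0.0, 0.759, 0.651, 0.0]
ft_force: [-0.4, -3.0, 1.7]
width: 0.0597
```

>>> drive_tool(deltas="0 0 0 -10 0 0 0.7;0 0 0 -30 0 0 0.7;0 0 0 -65 0 0 0.7;0 0 0 -100 0 0 0.7;0 0 0 -125 0 0 0.7")

```text
time: 7.55
ee_pos: [0.4586, -0.0815, 0.0459]
eef_rot: [0.0, 0.76, 0.65, 0.0]
ft_force: [0.7, -0.3, -0.8]
width: 0.0598
```

>>> drive_tool(deltas="0 0 0 0 0 -50 0.7;0 0 0 0 0 -100 0.7;0 0 0 0 0 -150 0.7;0 0 0 0 0 -200 0.7;0 0 0 0 0 -200 0.7")

```text
time: 8.05
ee_pos: [0.4621, -0.0805, 0.2512]
eef_rot: [0.002, 0.76, 0.65, 0.004]
ft_force: [0.4, 0.2, -1.2]
width: 0.0596
```

```bash
python3 - <<'E'
from h import *
go((.602,.0125,.23),88.9)
go((.602,.0125,.23),-1.1)
s=cam('side','s6.png');t=cam('top','t6.png')
E
```

```text
[  0.5   0.3 -97.8] [113.4 123.7  22.7] | t 8.05 pos [ 0.4621 -0.0805  0.2512] yaw -8.9 F [ 0.4  0.2 -1.2] w 0.0596 j [-0.63  0.21  0.83  2.   -0.19  1.    0.14]
[ 0.5 -0.1 -7.8] [113.4 123.7  22.7] | t 8.05 pos [ 0.4621 -0.0805  0.2512] yaw -8.9 F [ 0.4  0.2 -1.2] w 0.0596 j [-0.63  0.21  0.83  2.   -0.19  1.    0.14]
```

View pics/t6.png

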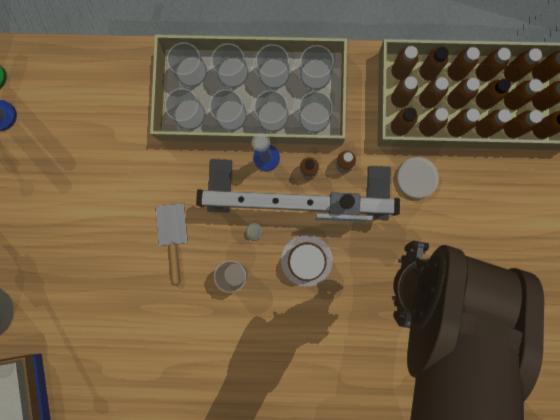

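View pics/s6.png

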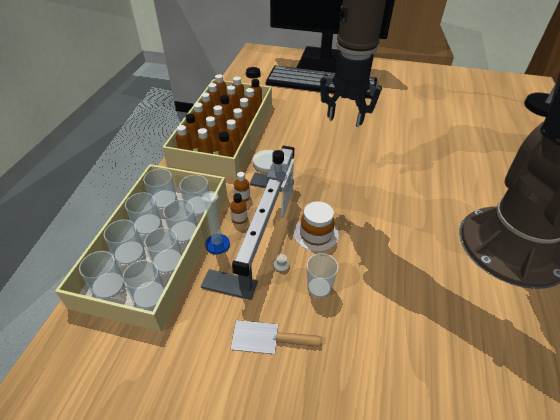

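```bash
python3 - <<'E'
from h import *
s=cam('side');t=cam('top')
h=cv2.cvtColor(t['frame'],cv2.COLOR_RGB2HSV)
m=((h[...,1]>120)).astype(np.uint8); m[:230]=0;m[295:]=0;m[:,:280]=0;m[:,335:]=0
# amber ring around cap: cap blob inside
w=((h[...,1]<80)&(h[...,2]>110)).astype(np.uint8)
n,l,stt,ce=cv2.connectedComponentsWithStats(w[230:295,275:340]); 
for i in range(1,n):
    if stt[i,4]>100: print(stt[i],ce[i]+[275,230],onz(t,*(ce[i]+[275,230]),.08))
f=lambda c,x0,y0,x1,y1,k,n:cv2.imwrite('pics/'+n,cv2.resize(cv2.cvtColor(c['frame'],cv2.COLOR_RGB2BGR)[y0:y1,x0:x1],None,fx=k,fy=k,interpolation=cv2.INTER_CUBIC))
f(s,270,190,360,260,6,'s7.png')
E
```

```text
[  6   6  52  51 636] [311.9245283 255.2672956] [0.49546802 0.0740258  0.08      ]
[ 15  15  35  34 936] [306.94123932 261.3974359 ] [0.48247241 0.0840988  0.08      ]
```

View pics/s7.png

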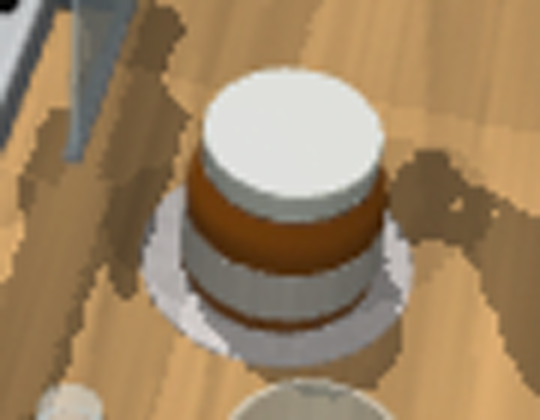

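The jar is upright and centred on the disc: cap centre (306.9,261.4) gives (0.4825,0.0841), against a disc centre of (0.483,0.084). Next is the knob.

>>> drive_tool(deltas="0 0 -8 40 44 0 0.7;0 0 -8 80 87 0 0.7;0 0 -8 105 115 0 0.7;0 0 -8 113 124 0 0.7;0 0 -8 113 124 0 0.7")

```text
time: 8.75
ee_pos: [0.6002, 0.0155, 0.2428]
eef_rot: [-0.001, 0.711, 0.703, -0.002]
ft_force: [-0.6, -0.3, -0.3]
width: 0.06
```

```bash
python3 - <<'E'
from h import *
go((.602,.0125,.175),-1.1)
s=cam('side','s8.png');t=cam('top','t8.png')
E
```

```text
[-0.2  0.1  0.4] [-2.9  2.1 67.8] | t 8.75 pos [0.6002 0.0155 0.2428] yaw -0.7 F [-0.6 -0.3 -0.3] w 0.06 j [-0.61  0.47  0.72  1.69 -0.34  1.11  0.2 ]
```

View pics/s8.png

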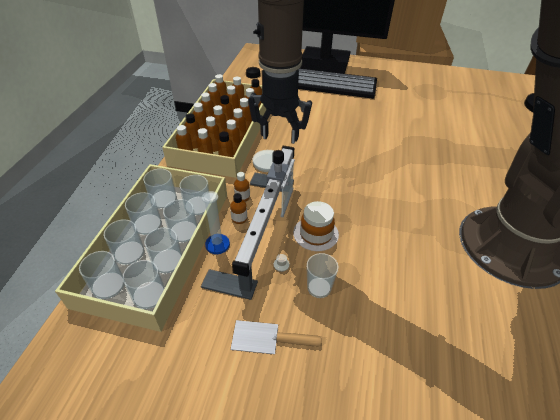

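The fingertips at about (265,138) and (294,140) straddle the knob at (278,157). I'll lower onto it.

>>> drive_tool(deltas="0 0 0 -3 2 15 0.7;0 0 0 -3 2 30 0.7;0 0 0 -3 2 45 0.7;0 0 0 -3 2 58 0.7;0 0 0 -3 2 67 0.7")

```text
time: 9.35
ee_pos: [0.6003, 0.0102, 0.1771]
eef_rot: [-0.001, 0.712, 0.702, -0.001]
ft_force: [-1.0, -0.2, 0.1]
width: 0.0597
```

```bash
python3 - <<'E'
from h import *
go((.602,.0125,.175),-1.1)
s=cam('side');t=cam('top')
f=lambda c,x0,y0,x1,y1,k,n:cv2.imwrite('pics/'+n,cv2.resize(cv2.cvtColor(c['frame'],cv2.COLOR_RGB2BGR)[y0:y1,x0:x1],None,fx=k,fy=k,interpolation=cv2.INTER_CUBIC))
f(s,220,90,350,220,4,'s9.png')
E
```

```text
[-0.1  0.   0.2] [2.3 1.6 2.1] | t 9.35 pos [0.6003 0.0102 0.1771] yaw -0.9 F [-1.  -0.2  0.1] w 0.0597 j [-0.57  0.54  0.68  1.77 -0.4   0.98  0.26]
```

View pics/s9.png

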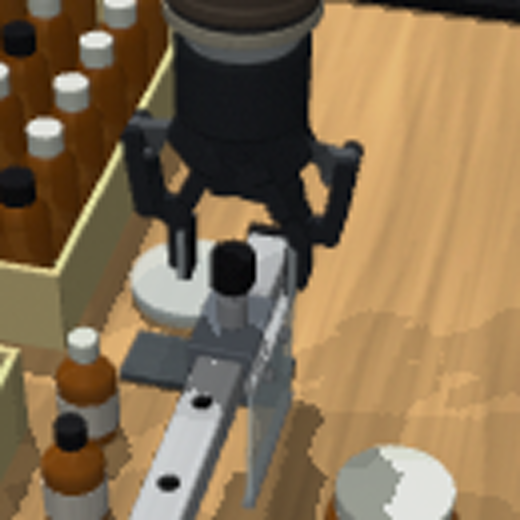

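The fingers are either side of the knob, with the knob about 2 px left of centre. I'll shift 3 mm in +x and close.

>>> drive_tool(deltas="0 0 0 2 3 2 0.7;0 0 0 2 3 2 0.33;0 0 0 2 3 2 0.1;0 0 0 2 3 2 0.1;0 0 0 2 3 2 0.1", force=50)

```text
time: 9.95
ee_pos: [0.6043, 0.0123, 0.1771]
eef_rot: [0.0, 0.712, 0.702, 0.0]
ft_force: [-0.2, 0.7, 2.1]
width: 0.0265
```

>>> drive_tool(deltas="0 0 0 0 0 0 0;0 0 0 0 0 0 0", force=50)

```text
time: 10.15
ee_pos: [0.6043, 0.0122, 0.1769]
eef_rot: [0.0, 0.712, 0.702, 0.0]
ft_force: [0.0, 0.5, 0.4]
width: 0.0266
```

```bash
python3 - <<'E'
from h import *
go((.602,.0125,.175),-1.1)
s=cam('side');t=cam('top')
f=lambda c,x0,y0,x1,y1,k,n:cv2.imwrite('pics/'+n,cv2.resize(cv2.cvtColor(c['frame'],cv2.COLOR_RGB2BGR)[y0:y1,x0:x1],None,fx=k,fy=k,interpolation=cv2.INTER_CUBIC))
f(s,220,90,350,220,4,'s10.png')
E
```

```text
[ 0.  -0.   0.2] [ 0.2 -2.3  1.9] | t 10.15 pos [0.6043 0.0122 0.1769] yaw -0.9 F [0.  0.5 0.4] w 0.0266 j [-0.57  0.54  0.68  1.76 -0.4   0.98  0.26]
```

View pics/s10.png

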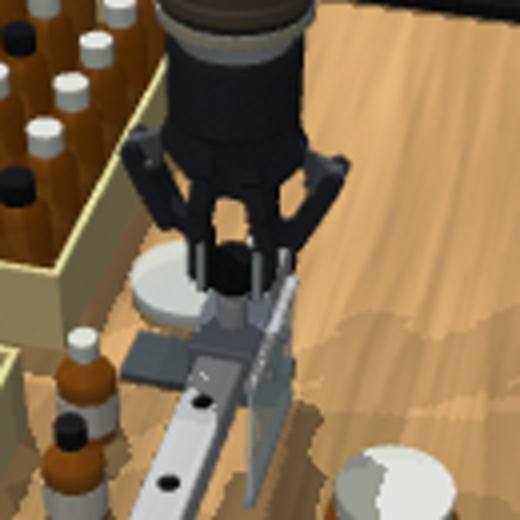

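The knob is gripped with the pads on both sides, at a width of 26.6 mm. I'll pull it up.

>>> drive_tool(deltas="0 0 0 0 0 -4 0;0 0 0 0 0 -8 0;0 0 0 0 0 -12 0;0 0 0 0 0 -16 0;0 0 0 0 0 -17 0")

```text
time: 10.75
ee_pos: [0.6042, 0.0123, 0.1939]
eef_rot: [0.0, 0.712, 0.702, 0.0]
ft_force: [2.7, -0.3, -8.2]
width: 0.0263
```

```bash
python3 - <<'E'
from h import *
go((.6043+.0013,.0122+.07,.194),-1.1)
s=cam('side')
f=lambda c,x0,y0,x1,y1,k,n:cv2.imwrite('pics/'+n,cv2.resize(cv2.cvtColor(c['frame'],cv2.COLOR_RGB2BGR)[y0:y1,x0:x1],None,fx=k,fy=k,interpolation=cv2.INTER_CUBIC))
f(s,220,90,350,220,4,'s11.png')
E
```

```text
[ 0.  -0.   0.2] [69.9  0.4 -0.1] | t 10.75 pos [0.6042 0.0123 0.1939] yaw -0.9 F [ 2.7 -0.3 -8.2] w 0.0263 j [-0.58  0.52  0.69  1.74 -0.39  1.02  0.24]
```

View pics/s11.png

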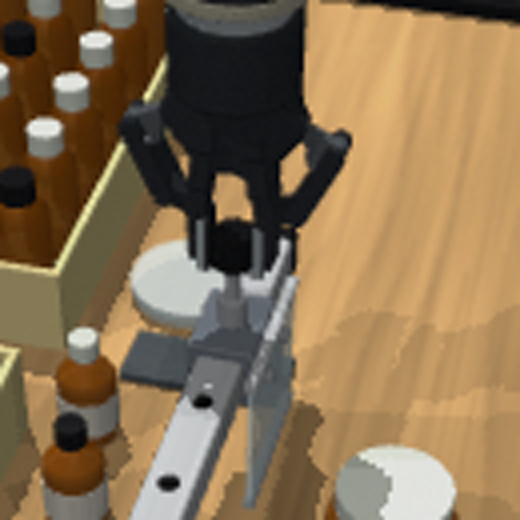

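The knob is raised and the downward force is 8.2 N, which matches the spring. I'll slide now.

>>> drive_tool(deltas="0 0 0 4 0 0 0;0 0 0 11 0 0 0;0 0 0 18 0 0 0;0 0 0 25 0 0 0;0 0 0 32 0.2 0 0")

```text
time: 11.3
ee_pos: [0.6048, 0.0447, 0.1936]
eef_rot: [0.0, 0.712, 0.702, -0.0]
ft_force: [2.4, -2.8, -8.4]
width: 0.0265
```

>>> drive_tool(deltas="0 0 0 7 0 0 0;0 0 0 14 0 0 0;0 0 0 21 0.1 0 0;0 0 0 27 0.1 0 0;0 0 0 32 0.2 0 0")

```text
time: 11.8
ee_pos: [0.6054, 0.0768, 0.1938]
eef_rot: [-0.0, 0.712, 0.702, -0.0]
ft_force: [2.1, -2.2, -8.5]
width: 0.0266
```

>>> drive_tool(deltas="0 0 0 3 0 0 0;0 0 0 5 0 0 0;0 0 0 6 0 0 0;0 0 0 6 0 0 0")

```text
time: 12.2
ee_pos: [0.6055, 0.0823, 0.1938]
eef_rot: [-0.0, 0.712, 0.702, 0.0]
ft_force: [2.0, -1.3, -8.7]
width: 0.0265
```

```bash
python3 - <<'E'
from h import *
go((.6043+.0013,.0122+.07,.194),-1.1)
s=cam('side','s12f.png');cam('top','t12.png')
f=lambda c,x0,y0,x1,y1,k,n:cv2.imwrite('pics/'+n,cv2.resize(cv2.cvtColor(c['frame'],cv2.COLOR_RGB2BGR)[y0:y1,x0:x1],None,fx=k,fy=k,interpolation=cv2.INTER_CUBIC))
f(s,200,120,350,270,4,'s12.png')
E
```

```text
[-0.  -0.   0.2] [-0.1  0.1 -0.2] | t 12.2 pos [0.6055 0.0823 0.1938] yaw -0.9 F [ 2.  -1.3 -8.7] w 0.0265 j [-0.68  0.53  0.69  1.73 -0.39  1.02  0.13]
```

View pics/s12.png

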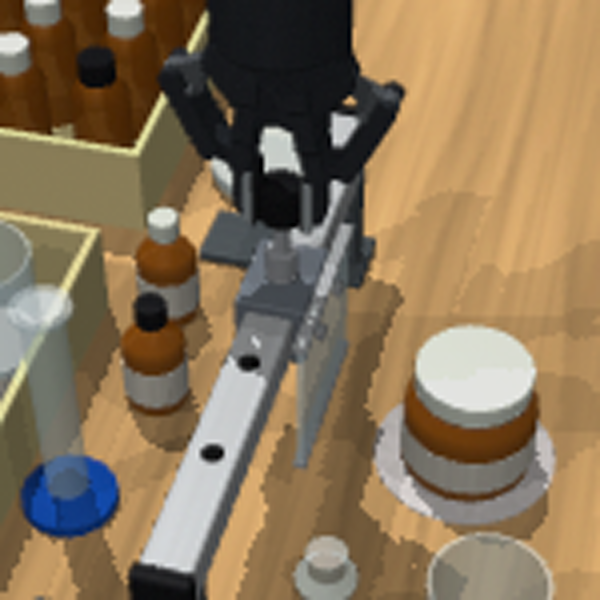

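View pics/t12.png

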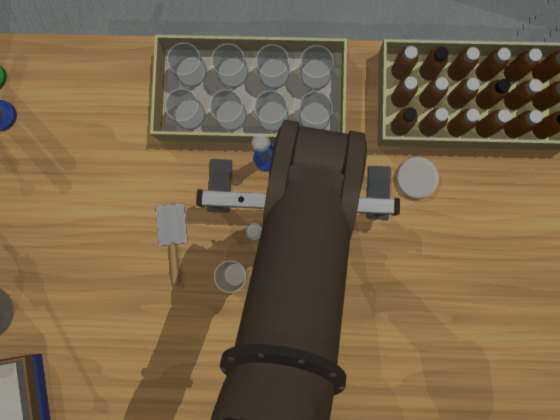

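The sleeve has moved 70.0 mm and the next two holes are visible ahead of it. I'll lower the pin while watching the force.

>>> drive_tool(deltas="0 0 0 0 0 4 0;0 0 0 0 0 7 0;0 0 0 0 0 9 0;0 0 0 0 0 11 0;0 0 0 0 0 12 0")

```text
time: 12.8
ee_pos: [0.6056, 0.0823, 0.1818]
eef_rot: [-0.0, 0.712, 0.702, 0.0]
ft_force: [-0.7, 0.3, -0.8]
width: 0.0271
```

>>> drive_tool(deltas="0 0 0 0 0 3 0;0 0 0 0 0 5 0;0 0 0 0 0 7 0;0 0 0 0 0 8 0;0 0 0 0 0 8 0")

```text
time: 13.3
ee_pos: [0.6057, 0.0822, 0.1738]
eef_rot: [-0.0, 0.712, 0.702, 0.0]
ft_force: [-1.4, 1.3, 1.0]
width: 0.0268
```

```bash
python3 - <<'E'
from h import *
go((.6043+.0013,.0122+.07,.171),-1.1)
s=cam('side')
f=lambda c,x0,y0,x1,y1,k,n:cv2.imwrite('pics/'+n,cv2.resize(cv2.cvtColor(c['frame'],cv2.COLOR_RGB2BGR)[y0:y1,x0:x1],None,fx=k,fy=k,interpolation=cv2.INTER_CUBIC))
f(s,200,120,350,270,4,'s13.png')
E
```

```text
[ 0.  -0.   0.2] [-0.  -0.1  2.8] | t 13.3 pos [0.6057 0.0822 0.1738] yaw -0.9 F [-1.4  1.3  1. ] w 0.0268 j [-0.67  0.56  0.68  1.75 -0.41  0.98  0.14]
```

View pics/s13.png

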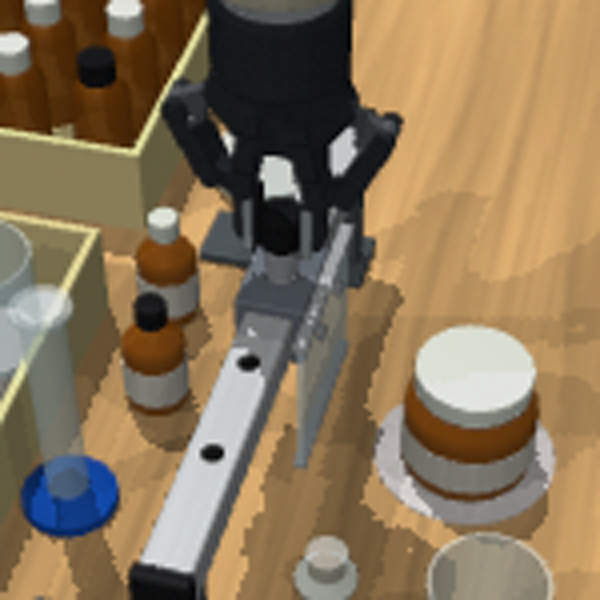

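The pin has entered the hole: the knob moved down with the gripper and there was no rail contact force. I'll press on to the stop.

>>> drive_tool(deltas="0 0 0 0 0 1 0;0 0 0 0 0 2 0;0 0 0 0 0 2 0", force=80)

```text
time: 13.65
ee_pos: [0.6057, 0.0822, 0.1723]
eef_rot: [-0.0, 0.712, 0.702, 0.0]
ft_force: [-3.7, 0.1, 7.8]
width: 0.0259
```

>>> drive_tool(deltas="0 0 0 0 0 1 0;0 0 0 0 0 1 0")

```text
time: 13.85
ee_pos: [0.6058, 0.0822, 0.1723]
eef_rot: [-0.0, 0.712, 0.702, 0.001]
ft_force: [-6.7, -0.6, 16.9]
width: 0.0259
```

>>> drive_tool(deltas="0 0 0 0 0 1 0;0 0 0 0 0 1 0")

```text
time: 14.05
ee_pos: [0.6059, 0.0822, 0.1721]
eef_rot: [-0.0, 0.712, 0.702, 0.001]
ft_force: [-10.2, 0.6, 25.0]
width: 0.0261
```

```bash
python3 - <<'E'
from h import *
go((.6043+.0013,.0122+.07,.171),-1.1)
print(manip.read_state()['torque'])
s=cam('side')
f=lambda c,x0,y0,x1,y1,k,n:cv2.imwrite('pics/'+n,cv2.resize(cv2.cvtColor(c['frame'],cv2.COLOR_RGB2BGR)[y0:y1,x0:x1],None,fx=k,fy=k,interpolation=cv2.INTER_CUBIC))
f(s,245,150,305,210,10,'s14.png')
for z in(.147,.151,.157,.175,.181,.127): print(z,(np.array(proj(s,(.6045,.082,z)))-[245,150])*10)
E
```

```text
[ 0.1 -0.1  0.2] [-0.  -0.3  1.1] | t 14.05 pos [0.6059 0.0822 0.1721] yaw -0.9 F [-10.2   0.6  25. ] w 0.0261 j [-0.67  0.56  0.67  1.75 -0.41  0.98  0.15]
[0.12784827 2.21556945 0.05231137]
0.147 [261.78482388 321.181588  ]
0.151 [261.71228666 308.41503971]
0.157 [261.60263368 289.11611918]
0.175 [261.26744042 230.12211591]
0.181 [261.15358176 210.08299526]
0.127 [262.14088748 383.8487696 ]
```

View pics/s14.png

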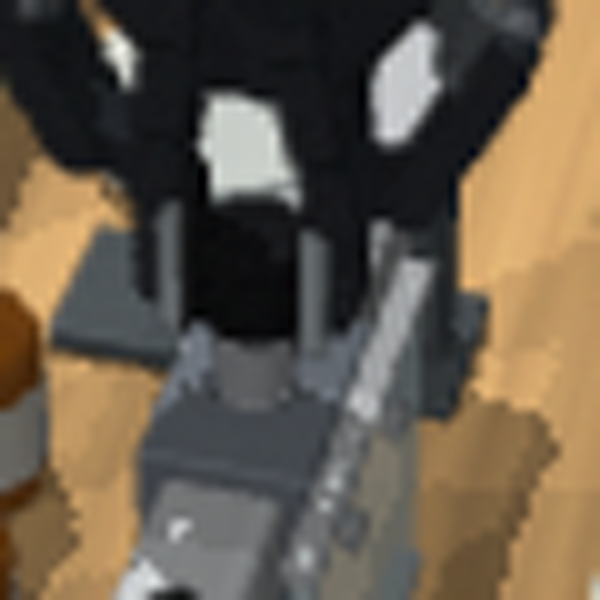

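```bash
python3 - <<'E'
from h import *
s=cam('side'); g1=cv2.cvtColor(s['frame'],cv2.COLOR_RGB2GRAY)
g0=cv2.imread('pics/side0.png',0); 
def pr(p): return np.array(proj(s,p))
for nm,g,c,cols in(('init',g0,(.6035,.0122),None),('now',g1,(.6048,.0822),None)):
    b=pr((*c,.137)); f=pr((c[0],c[1]+.010,.127)); print(nm,b,'collar foot',f)
    u=int(round(b[0])); r0=int(pr((*c,.19))[1])-2
    print(r0, g[r0:r0+30,u-2:u+3].mean(1).round().astype(int))
    for pl in(0,2,6):
        print(pl,'bottom front rim',pr((c[0],c[1]+.014,.151+pl/1000)),'top back',pr((c[0],c[1]-.014,.175+pl/1000)))
E
```

```text
init [278.62746706 166.99141184] collar foot [277.63322898 172.60747035]
147 [154 155 148  63  24  22  23  23  25  19  10  10   9   9  10  10  20  74
  85  87  83  83  82  81  81  73  74  74  74  74]
0 bottom front rim [277.31323455 166.1155244 ] top back [280.13660638 151.36666194]
2 bottom front rim [277.31889367 165.47747801] top back [280.14645709 150.70788535]
6 bottom front rim [277.3302627  164.19565902] top back [280.16624675 149.38443129]
now [271.05239212 185.30963751] collar foot [270.01071146 191.2032256 ]
166 [195 202 170 103  35  21  23  20  19  18  14  11  11  11  11  12  10  12
  57  83  87  88  87  90  86  72  71  72  71  72]
0 bottom front rim [269.50822053 184.77982623] top back [272.49323525 169.23105566]
2 bottom front rim [269.50192976 184.13795981] top back [272.4916302  168.56614129]
6 bottom front rim [269.48928881 182.8481667 ] top back [272.48840499 167.23004737]
```

The camera puts the plunger at roughly 0–2 mm, and Fx is growing oddly, so I'm not convinced that's the stop. I'll release, and press the knob's top with shut fingers instead. That should show a definite 6 mm of travel before the stop.

>>> drive_tool(deltas="0 0 0 0 0 -4 0;0 0 0 0 0 -4 0.3;0 0 0 0 0 -4 0.6;0 0 0 0 0 -4 0.6;0 0 0 0 0 -4 0.6", force=50)

```text
time: 14.65
ee_pos: [0.6057, 0.0821, 0.1735]
eef_rot: [0.0, 0.712, 0.702, -0.0]
ft_force: [-0.4, -0.3, 0.5]
width: 0.0512
```

>>> drive_tool(deltas="0 0 0 0 0 -20 0.6;0 0 0 0 0 -40 0.6;0 0 0 0 0 -50 0.4;0 0 0 0 0 -50 0;0 0 0 0 0 -50 0")

```text
time: 15.15
ee_pos: [0.6054, 0.0823, 0.2232]
eef_rot: [-0.0, 0.712, 0.702, -0.0]
ft_force: [-0.2, 0.4, 0.8]
width: 0.0081
```

>>> drive_tool(deltas="0 0 0 0 0 0 0;0 0 0 0 0 0 0")

```text
time: 15.35
ee_pos: [0.6052, 0.0822, 0.2229]
eef_rot: [-0.0, 0.712, 0.702, -0.001]
ft_force: [-0.6, -0.0, -0.2]
width: -0.0002
```

```bash
python3 - <<'E'
from h import *
go((.6045,.0822,.215),-1.1)
s=cam('side','x.png');g1=cv2.cvtColor(s['frame'],cv2.COLOR_RGB2GRAY)
print(166,g1[166:196,269:274].mean(1).round().astype(int))
f=lambda c,x0,y0,x1,y1,k,n:cv2.imwrite('pics/'+n,cv2.resize(cv2.cvtColor(c['frame'],cv2.COLOR_RGB2BGR)[y0:y1,x0:x1],None,fx=k,fy=k,interpolation=cv2.INTER_CUBIC))
f(s,235,110,335,210,6,'s15.png')
E
```

```text
[-0.1  0.   0.2] [-0.  -0.7  7.9] | t 15.35 pos [0.6052 0.0822 0.2229] yaw -0.9 F [-0.6 -0.  -0.2] w -0.0002 j [-0.7   0.51  0.71  1.69 -0.36  1.08  0.11]
166 [ 98 121  52  24  21  16  14  13  13  13  11  12  11  12  12  11  32  83
  97  88  87  87  86  90  85  72  71  71  71  71]
```

View pics/s15.png

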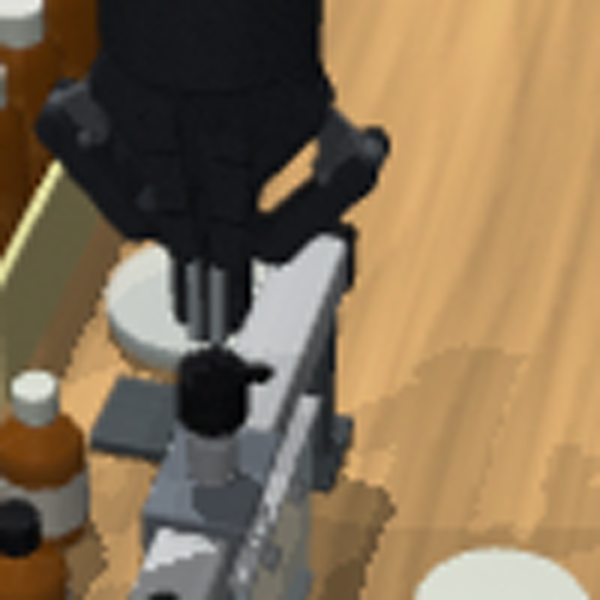

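The shut fingertips at about (270,166) sit right above the knob at (270,174). The knob's rest edge is 1.5 px higher than when pressed, so the plunger had moved only about 4.7 mm of the 6. I'll press from the top.

>>> drive_tool(deltas="0 0 0 0 -0.5 6 0;0 0 0 0 -0.5 11 0;0 0 0 0 -0.5 14 0;0 0 0 0 -0.5 16 0;0 0 0 0 -0.5 16 0")

```text
time: 15.9
ee_pos: [0.6049, 0.0821, 0.2074]
eef_rot: [-0.0, 0.712, 0.702, -0.0]
ft_force: [0.1, -0.4, -0.3]
width: 0.0001
```

>>> drive_tool(deltas="0 0 0 0 0 2 0;0 0 0 0 0 2 0")

```text
time: 16.1
ee_pos: [0.6051, 0.0822, 0.2057]
eef_rot: [-0.0, 0.712, 0.702, -0.0]
ft_force: [0.2, 1.0, -1.0]
width: -0.0002
```

>>> drive_tool(deltas="0 0 0 0 0 2 0;0 0 0 0 0 2 0")

```text
time: 16.3
ee_pos: [0.6052, 0.0821, 0.2037]
eef_rot: [0.0, 0.712, 0.702, 0.0]
ft_force: [0.2, -0.2, 0.2]
width: -0.0004
```

>>> drive_tool(deltas="0 0 0 0 0 1 0;0 0 0 0 0 1 0")

```text
time: 16.5
ee_pos: [0.6052, 0.0822, 0.2028]
eef_rot: [0.0, 0.712, 0.702, 0.0]
ft_force: [0.6, -0.7, 0.5]
width: 0.0003
```

>>> drive_tool(deltas="0 0 0 0 0 1 0;0 0 0 0 0 1 0")

```text
time: 16.7
ee_pos: [0.6052, 0.0822, 0.2018]
eef_rot: [0.0, 0.712, 0.702, 0.0]
ft_force: [-0.0, -0.5, 1.2]
width: 0.0001
```

>>> drive_tool(deltas="0 0 0 0 0 1 0;0 0 0 0 0 1 0")

```text
time: 16.9
ee_pos: [0.6052, 0.0822, 0.2008]
eef_rot: [0.0, 0.712, 0.702, 0.0]
ft_force: [0.6, 1.4, 1.9]
width: 0.0001
```

>>> drive_tool(deltas="0 0 0 0 0 1 0;0 0 0 0 0 1 0")

```text
time: 17.1
ee_pos: [0.6053, 0.0822, 0.2002]
eef_rot: [0.0, 0.712, 0.702, 0.0]
ft_force: [-1.3, 0.8, 5.3]
width: 0.0001
```

>>> drive_tool(deltas="0 0 0 0 0 1 0;0 0 0 0 0 1 0")

```text
time: 17.3
ee_pos: [0.6054, 0.0821, 0.2001]
eef_rot: [0.0, 0.712, 0.702, 0.001]
ft_force: [-3.9, 0.7, 13.5]
width: -0.0003
```

The spring was soft until TCP z = 0.2001 and then went stiff. That is exactly the predicted home height (knob top 0.175 plus 25 mm), so the pin is home, with 13.5 N on it. Final check follows.

>>> drive_tool(deltas="0 0 0 0 0 0 0;0 0 0 0 0 0 0;0 0 0 0 0 0 0")

```text
time: 17.6
ee_pos: [0.6054, 0.0821, 0.2001]
eef_rot: [0.0, 0.712, 0.702, 0.001]
ft_force: [-3.7, 0.6, 14.1]
width: -0.0002
```

```bash
python3 - <<'E'
from h import *
go((.6045,.0822,.2),-1.1)
s=cam('side','s16.png');g1=cv2.cvtColor(s['frame'],cv2.COLOR_RGB2GRAY)
print(166,g1[166:196,269:274].mean(1).round().astype(int))
E
```

```text
[ 0.1 -0.1  0.2] [ 0.1 -0.9  0.1] | t 17.6 pos [0.6054 0.0821 0.2001] yaw -0.9 F [-3.7  0.6 14.1] w -0.0002 j [-0.69  0.53  0.69  1.72 -0.38  1.03  0.13]
166 [60 61 61 61 61 61 61 64 62 29 15 11 11 12 11 11 11 12 60 83 86 87 87 90
 86 72 70 72 71 71]
```

View pics/s16.png

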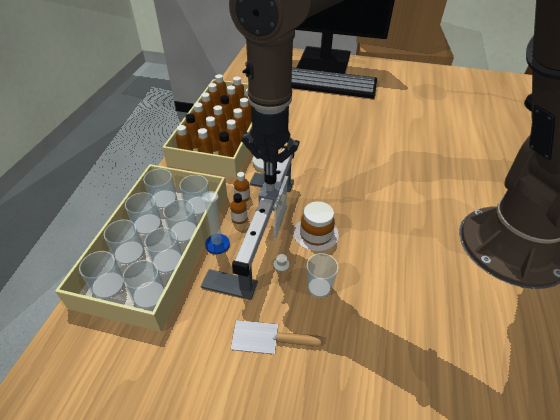

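The side view shows the jar standing on the disc at (318,225), the shield behind it and the bystanders in place. The knob edge (row 183.8) matches the earlier hard stop, so both presses reached the same home position.

```bash
python3 -c "
from bench import manip
print(manip.sign_off())"
```

```text
the job is handed in; nothing more can be done
None
```

I handed the job in at about 17.6 s. The jar is on the disc, the shield is in the next hole, and the arm is still pressing the pin home.

- **Jar:** I pushed it upright with the two open fingers. The cap measured (0.4825, 0.0841) against a disc centre of (0.483, 0.084), so it stands wholly on the disc.
- **Shield:** I gripped the knob and pulled it up (8.2 N, as the spring predicts). I then slid the sleeve 70.0 mm and lowered the pin into the next hole.
- **Pin:** I first pressed while still gripping the knob. The camera put the plunger at about 1–2 mm and the side force was growing, so I let go and pressed the knob's top with shut fingers. The press stayed soft until TCP z = 0.2001 m, the predicted home height, and then went stiff. It is held there with about 14 N.

**Last checks:** The final side picture shows the jar upright on the disc, the shield behind it and the bystanders where they were.

**Where checks disagreed:**
- **Knob edge:** its image position was the same in both presses and showed about 4.7 mm of travel rather than the expected 6 mm. I put this down to sub-pixel error, because the height and force agree with a full stop.
- **Cameras:** the side camera placed things about 4–5 mm further out in x than the top camera; I mainly used the top view.

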